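# Stow the dry coir pellets in the latched dry case

## Task

The grow room's damp air spoils dry coir pellets, so put them away: slide the red safety tab on the dry case back, lift the black catch and swing the lid right back, then lay every flat dry pellet from the bench flat on the floor of the case, side by side and not piled up. Lower the lid without letting it slam, press the catch fully down and slide the safety tab fully forward to lock it; leave the two sprouted plugs and everything else on the bench where they are.

Things in the scene. Friction and masses are not known exactly. Their poses are not given: they have to be found in the camera images.
- case: blue rigid dry case, fixed. Origin: centre of its underside; x points to its hinge side (away from the robot), y along its length, z up. Its open base is 130 (x) by 262 (y) by 55 mm high, walls and floor 5 mm thick: the inner floor is 120 by 252 mm, 5 mm above the bench. Lid top 69 mm above the bench when shut. Turned up to 0.25 rad from the bench's axes
- lid (a joint): angle of the blue lid, rad: 0 shut, 1.57 upright, 2.0 fully open (leaning back). A stiff hinge along the case's y on the far rim; the lid weighs about 0.2 kg and stays at any angle where it is left; 1 to 3 N at the catch moves it
- lid_hinge (a point): point on the lid's hinge axis (parallel to the case's y), at the middle of its length: 65 mm behind the case's centre, 55.5 mm above the bench
- catch (a joint): angle of the main catch on the lid's front edge (black lever, steel hook), rad: 0 down, lever level and pointing away from the lid, hook under the base's keeper; 0.6 fully lifted (stop). Stays where left; 1.5 N at its grip moves it. The hook clears the keeper above 0.4; below that it holds a shut lid, and keeps an open one from shutting. Lifting on past the stop raises the lid
- catch_pivot (a point): the catch's pivot axis (parallel to the case's y), at its middle: 73 mm in front of the case's centre and 63 mm above the bench with the lid shut; it moves with the lid. When the lid is open, the catch's hook (22 mm wide) stands out up to 35 mm from the lid's upper edge, over the open case: steer the gripper past it
- catch_grip (a point): centre of the rolled finger bar at the free end of the catch: a round black bar 14 mm in diameter and 26 mm long (along the case's y). It lies 46 mm in front of the pivot and 6 mm above it when the catch is down; held by its ends in a light pinch (about 10 N) it turns between the fingers as the lid swings
- tab (a joint): travel of the red safety tab on the middle of the lid's top, m: 0 forward (locked: its tongue lies over the root of the catch and stops it lifting), 0.022 fully back towards the hinge (released). It slides along the case's x, stays where it is left, about 2 N to move. It cannot come forward while the catch is lifted
- tab_grip (a point): centre of the upright thumb ridge of the safety tab: a red block 22 mm wide (along the case's y), 12 mm thick (along its x), 20 mm tall, standing on a 4 mm plate on the lid; its top is 24 mm above the lid's top
- pellet0_center (a point): centre (half-way up) of a dry coir pellet: a flat brown disc 42 mm in diameter and 9 mm thick, about 15 g, lying flat on the bench; z is its axis. None if there is no such pellet this time
- pellet1_center (a point): centre (half-way up) of a dry coir pellet: a flat brown disc 42 mm in diameter and 9 mm thick, about 15 g, lying flat on the bench; z is its axis. None if there is no such pellet this time
- pellet2_center (a point): centre (half-way up) of a dry coir pellet: a flat brown disc 42 mm in diameter and 9 mm thick, about 15 g, lying flat on the bench; z is its axis. None if there is no such pellet this time
- pellet3_center (a point): centre (half-way up) of a dry coir pellet: a flat brown disc 42 mm in diameter and 9 mm thick, about 15 g, lying flat on the bench; z is its axis. None if there is no such pellet this time
- pellet4_center (a point): centre (half-way up) of a dry coir pellet: a flat brown disc 42 mm in diameter and 9 mm thick, about 15 g, lying flat on the bench; z is its axis. None if there is no such pellet this time
- pellet5_center (a point): centre (half-way up) of a dry coir pellet: a flat brown disc 42 mm in diameter and 9 mm thick, about 15 g, lying flat on the bench; z is its axis. None if there is no such pellet this time
- sprout0_center (a point): centre of the swollen plug of a sprouted seedling: dark brown cylinder 42 mm in diameter, 36 mm tall, green leaves up to 62 mm above the bench. Standing among the pellets; leave it alone
- sprout1_center (a point): the same of a second sprouted plug; leave it alone
- seed_jar: amber seed jar, 60 mm in diameter, 58 mm tall, origin under its centre; leave alone
- sprayer: white spray bottle with green head, 76 mm in diameter, 192 mm tall, origin under its centre; leave alone
- tamper: wooden tamping board 75 by 55 by 16 mm with a knob, 60 mm tall over all, origin under its centre; leave alone
- scoop: aluminium spoon about 170 mm long lying on the bench, origin under its middle; leave alone
- measure: steel measuring cup, 60 mm in diameter, 55 mm tall, origin under its centre; leave alone
Things that resemble listed ones, but are neither listed nor needed, are in the scene too. Leave any blue or turquoise look-alike of the part that bears pellet3_center alone. What is shaped like the part that bears pellet0_center but orange or yellow is not meant.

How it is judged:
By the outcome, as a careful person would: the job done as asked, in the order asked, and still so for the second after the job is handed in, with the robot touching nothing.
Of pellet0, pellet1, pellet2, pellet3, pellet4, pellet5 only 3 to 5 are there at a start; the rules pass over those that are not, and their reading is None.
At some moment in a run one of pellet0, pellet1, pellet2, pellet3, pellet4, pellet5 may be knocked a few centimetres aside while the robot is not near it.
Once in a run the grip may slacken for a moment while it holds something.
It also fails if it takes over 210 s, if anything falls off the work surface, if the arm or the gripper's body presses on something with over 40 N, if the wrist force passes 120 N, or if a joint passes its speed limit or range.

## Robot

A 6-joint arm with a two-finger parallel gripper is mounted at the origin on the work surface. World frame = base frame: x ahead of the robot, y to its left, z up, the work surface at z = 0. Lengths are in m, angles in rad, forces in N, time in s.
With the tool pointing down it reaches from about 0.225 to 0.875 m from the base axis. Payload 3.4 kg.
Tool frame: the origin (TCP) lies at the very end of the fingers, on their centre line; the grasp point (between the pads) lies 19 mm behind it; z points along the fingers, y is the direction in which the jaws open and shut (so a half turn about z gives the same grasp; the last joint's range is limited). The gripper opens to 85 mm and grips with 20 to 120 N. Pads are 22 mm wide; open, the fingers measure 114 mm over their backs; the gripper's body (76 mm by 85 mm) begins 54 mm behind the grasp point. The pads swing forward as they close: fully open they stand 13 mm farther back than shut.
Start: joints at [-1.237, 0.276, 1.505, -0, 1.361, -0.121], TCP at [0.253, -0.517, 0.231] pointing down, gripper open.
Joint ranges: [-2.89, 2.89], [-0.75, 2.08], [0.22, 2.7], [-1.18, 4.32], [0.11, 2.71], [-2.7, 2.7]. Speed limits (rad/s): [2.57, 2.57, 3.14, 3.14, 3.14, 3.14].

## Interface

Orientations are given as a unit quaternion [w, x, y, z].
In Python, from rig import manip gives the robot as it stands. The module is installed in compiled form; this text tells all that it offers.
- The arm moves only by the tool carry_out, never from a script. Its argument "moves" is one flat list of numbers, 5 for each row, row after row: the opening in per cent of the stroke, from 0 (shut) to 100 (fully open), then the shift along the world's x, y, z in cm, then the turn about the world's z in rad. A call has exactly 10 rows; each row shifts and turns the commanded pose from where the row before left it; what a row does not reach is not made up. A row lasts 1/10 s, in which the tool goes at most 50 mm and 8.59 degrees, less where a joint would pass 70% of its speed; a pose out of reach is approached as far as the arm can. A call is refused whole if a number of a shift passes 5 or a number of a turn 0.15, either way. A call with a gripper value outside its range is refused whole. The fingers move at their own pace and stop on an object; "squeeze" is the grip in N (left out, the last holds). Time passes only in rows, so rows that do not move let the fingers close, or fill a call up. It gives the time, the measured TCP pose, the force and the opening at its end, in the units of the state.
- manip.get_state(): the state, without advancing time (a new reading comes with each control period).
- manip.get_image(name): name is "scene" or "side" or "wrist"; returns the picture (400x640x3 uint8, red, green, blue); there is no depth.
- manip.camera_info(name): a dict with "fov_y" (degrees; the focal length in pixels is half the picture's height over the tangent of half this angle, whatever the lens; pixels are square), "cx", "cy" (the principal point, pixels), "rvec" (rotation vector, rad) and "tvec" (3), from world to camera coordinates, as OpenCV has them; the wrist camera has in their place "hand_eye" (4x4, takes a point from camera to tool coordinates, whose origin is the TCP and whose axes are the flange's). Camera axes: x right, y down, z forward; pixel columns grow to the right and rows downward; lengths in m; the calibration is good to about 2 mm. The wrist camera is an equidistant fisheye: a pixel r from the principal point sees the ray r / f radians off the axis. A picture is of the moment at which its call begins: read the wrist's pose just before it. camera_info takes no time and is no camera call.
- manip.sign_off(): hands the job in, once; it reports no verdict.
The state is a dict: "clock": time; "qpos": joint angles; "qd": joint speeds; "effort": joint torques, N m; "position": TCP position; "ee_rot": TCP orientation; "contact_force": force on the tool from outside, world axes, zero at the start; "moment": the same for the moment, N m; "width": finger opening in m.
Only numpy, scipy, OpenCV 4.12 (cv2) and the standard library are available. Lean on these libraries where they do the work, as an engineer would, in place of code of your own. Each camera call takes 0.05 s, during which the arm holds its last target. There are 200 camera calls.

## Working session

There is one attempt and no reset: what is moved stays moved. The work goes in short steps, Python scripts to look and compute and a tool call to move; the robot and the scene stay as the last step left them, time stands still between calls to the robot, and variables do not carry over. Pictures are saved under pics/ and viewed, about 12 in all and at most 16, crops included, and the job is handed in when it is done.

Besides the shell and the picture viewer there is one more tool, called after ">>>" as name(argument=value, ...) on one line, values as JSON. carry_out: Moves the arm, as the interface text tells. Its arguments: {"type":"object","properties":{"moves":{"type":"array","items":{"type":"number"}},"squeeze":{"type":"number"}},"required":["moves"]}

```bash
mkdir -p pics; cat > h.py <<'E'
import numpy as np, cv2
from rig import manip
from scipy.spatial.transform import Rotation as R
def save(n,name):
    s=manip.get_state(); im=manip.get_image(n)
    cv2.imwrite(f'pics/{name}.png',im[:,:,::-1]); return s,im
def ray(n,u,v,s=None):
    c=manip.camera_info(n); f=200/np.tan(np.radians(c['fov_y'])/2)
    d=np.array([u-c['cx'],v-c['cy']])
    if n=='wrist':
        s=s or manip.get_state(); r=np.hypot(*d); th=r/f
        dc=np.r_[d/max(r,1e-9)*np.sin(th),np.cos(th)]
        q=s['ee_rot']; Rw=R.from_quat([q[1],q[2],q[3],q[0]]).as_matrix(); H=np.array(c['hand_eye'])
        return Rw@H[:3,3]+np.array(s['position']), Rw@H[:3,:3]@dc
    Rc=cv2.Rodrigues(np.array(c['rvec'],float))[0]; t=np.array(c['tvec'],float).ravel()
    return -Rc.T@t, Rc.T@np.r_[d/f,1]
def at(n,u,v,z,s=None):
    o,d=ray(n,u,v,s); return np.round(o+d*(z-o[2])/d[2],4)
def proj(n,p,s=None):
    c=manip.camera_info(n); f=200/np.tan(np.radians(c['fov_y'])/2); p=np.array(p,float)
    if n=='wrist':
        s=s or manip.get_state(); q=s['ee_rot']; Rw=R.from_quat([q[1],q[2],q[3],q[0]]).as_matrix(); H=np.array(c['hand_eye'])
        x=H[:3,:3].T@(Rw.T@(p-np.array(s['position']))-H[:3,3]); th=np.arctan2(np.hypot(x[0],x[1]),x[2])
        return np.round(np.array([c['cx'],c['cy']])+f*th*x[:2]/np.hypot(x[0],x[1]),1)
    Rc=cv2.Rodrigues(np.array(c['rvec'],float))[0]; x=Rc@p+np.array(c['tvec'],float).ravel()
    return np.round(np.array([c['cx'],c['cy']])+f*x[:2]/x[2],1)
def zoom(im,name,x0,y0,x1,y1,k):
    cv2.imwrite(f'pics/{name}.png',cv2.resize(im[y0:y1,x0:x1,::-1],None,fx=k,fy=k,interpolation=cv2.INTER_CUBIC))
E
python3 - <<'E'
from h import *
for n in('scene','side','wrist'):
    save(n,n+'0'); print(n,manip.camera_info(n)); 
s=manip.get_state();print(s)
for n in('scene','side'): print(ray(n,320,200))
E
```

```text
scene {'fov_y': 45.79868445390402, 'cx': 312.47664926071604, 'cy': 203.60547376184599, 'rvec': array([ 1.09848536,  2.61190339, -0.75194839]), 'tvec': array([ 0.38056216, -0.24822824,  1.59770952])}
side {'fov_y': 49.476914157599424, 'cx': 324.25089768865615, 'cy': 199.3188601065487, 'rvec': array([ 2.24276107, -0.32768872,  0.1483343 ]), 'tvec': array([-0.51305659,  0.16271906,  1.21287379])}
wrist {'fov_y': 65.70646984690485, 'cx': 325.97397513619677, 'cy': 200.27280442582094, 'hand_eye': array([[ 8.17335848e-04, -9.65049038e-01, -2.62068096e-01,
         6.63847851e-02],
       [ 9.99999653e-01,  7.45782159e-04,  3.72495590e-04,
         6.82393892e-05],
       [-1.64030800e-04, -2.62068309e-01,  9.65049312e-01,
        -1.43006080e-01],
       [ 0.00000000e+00,  0.00000000e+00,  0.00000000e+00,
         1.00000000e+00]])}
{'clock': 0.15, 'qpos': array([-1.23705048e+00,  2.76462519e-01,  1.50582863e+00,  7.49473334e-06,
        1.36069721e+00, -1.21011478e-01]), 'qd': array([ 0.00034269, -0.00170651, -0.00366385, -0.00126141, -0.00107683,
       -0.00050493]), 'effort': array([ 8.43063799e-05, -4.17146266e+01, -2.46032453e+01, -1.97991753e-04,
        7.67724792e-03, -6.94513972e-06]), 'position': array([ 0.2524301 , -0.51619911,  0.23063659]), 'ee_rot': array([-6.94296371e-04,  9.74260594e-01,  2.25423618e-01, -7.04448872e-05]), 'contact_force': array([-0.22860225,  0.41242528, -0.11856147]), 'moment': array([0.02100181, 0.01429336, 0.01900759]), 'width': 0.08512949587205655}
(array([1.01766376, 0.47274195, 1.22474325]), array([-0.39160526, -0.36708699, -0.84392116]))
(array([ 0.25950934, -0.9431515 ,  0.89659776]), array([ 0.20665469,  0.741123  , -0.63884968]))
```

View pics/scene0.png

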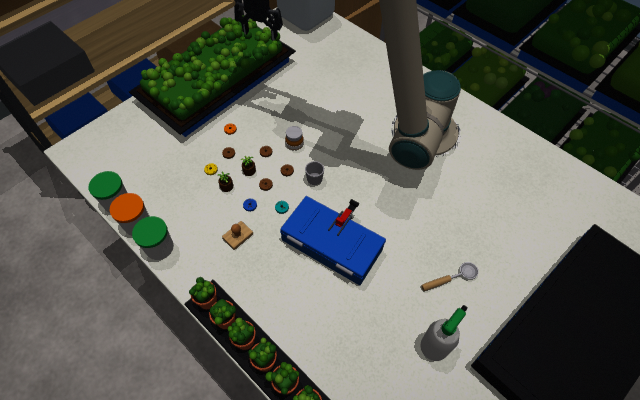

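View pics/side0.png

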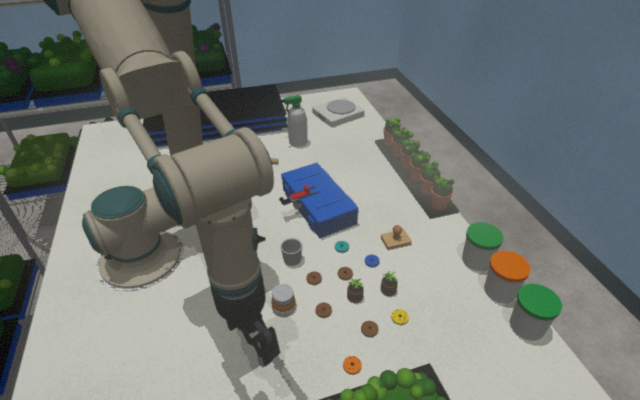

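Scene: case near (333,238), with brown pellets at about (229,153), (266,151), (287,170), (266,184). The side view also shows 4. Enlarging for measurements.

```bash
python3 - <<'E'
from h import *
im=cv2.imread('pics/scene0.png')[:,:,::-1]
zoom(im,'sz',200,115,400,285,3.5)
# brown blobs by HSV
for n,z in(('scene',.009),('side',.009)):
    im=cv2.imread(f'pics/{n}0.png'); hsv=cv2.cvtColor(im,cv2.COLOR_BGR2HSV)
    m=cv2.inRange(hsv,(3,80,40),(14,230,170))
    k,l,st,ce=cv2.connectedComponentsWithStats(m)
    for i in range(1,k):
        if 40<st[i,4]<400: print(n,ce[i].round(1),st[i,2:],at(n,*ce[i],z))
for uv in((229,153),(266,151),(287,170),(266,184)): print('sc',uv,at('scene',*uv,.009))
for uv in((314,278),(345,272),(323,310),(369,328)): print('sd',uv,at('side',*uv,.009))
E
```

```text
scene [294.4 141.1] [17 10 59] [ 0.3467 -0.2768  0.009 ]
scene [228.2 151.9] [13 10 98] [ 0.5286 -0.3985  0.009 ]
scene [265.4 150.6] [12 10 96] [ 0.4403 -0.3157  0.009 ]
scene [286.8 169.5] [ 13  11 109] [ 0.4445 -0.211   0.009 ]
scene [265.3 183.4] [ 13  11 113] [ 0.5285 -0.2205  0.009 ]
scene [235.5 228.2] [10 10 73] [ 0.6974 -0.1654  0.009 ]
scene [206.6 300.8] [ 25  27 155] [ 0.8972 -0.0514  0.009 ]
scene [227.4 322.6] [17 16 88] [0.8967 0.0344 0.009 ]
scene [245.  342.3] [ 27  22 123] [0.8985 0.1062 0.009 ]
scene [264.8 364.2] [ 28  20 105] [0.8998 0.1829 0.009 ]
scene [293.9 386. ] [12 18 49] [0.8852 0.2718 0.009 ]
side [505.2 273.6] [ 40  32 183] [ 0.932  -0.3489  0.009 ]
side [344.8 272.7] [ 14  12 118] [ 0.5261 -0.2235  0.009 ]
side [313.5 277.5] [ 14  12 129] [ 0.4419 -0.2155  0.009 ]
side [282.8 305.7] [ 23  12 102] [ 0.3449 -0.2804  0.009 ]
side [323.1 309.2] [ 15  13 150] [ 0.4376 -0.3191  0.009 ]
side [369.2 328.1] [ 16  15 174] [ 0.5267 -0.4016  0.009 ]
sc (229, 153) [ 0.5297 -0.3933  0.009 ]
sc (266, 151) [ 0.4402 -0.3132  0.009 ]
sc (287, 170) [ 0.4455 -0.2092  0.009 ]
sc (266, 184) [ 0.5284 -0.2172  0.009 ]
sd (314, 278) [ 0.4425 -0.2176  0.009 ]
sd (345, 272) [ 0.5272 -0.2215  0.009 ]
sd (323, 310) [ 0.4368 -0.3212  0.009 ]
sd (369, 328) [ 0.5264 -0.4012  0.009 ]
```

View pics/sz.png

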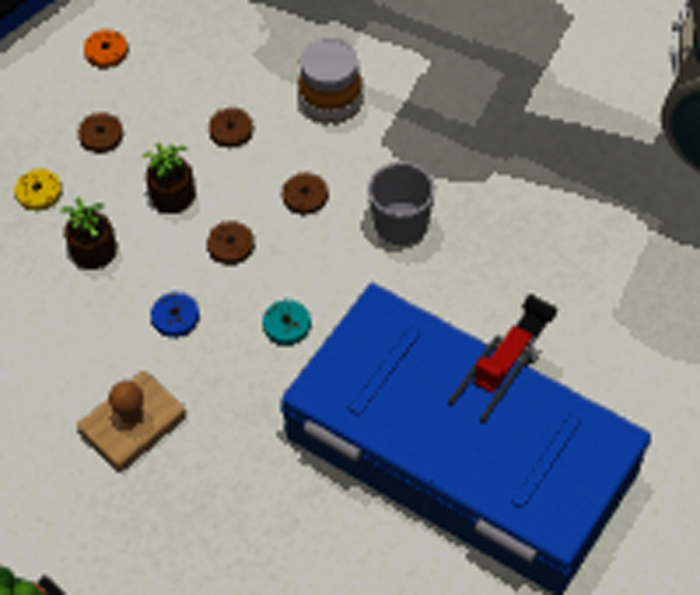

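```bash
python3 - <<'E'
from h import *
P=[at('scene',200+x/3.5,115+y/3.5,.069)[:2] for x,y in((372,284),(650,436),(570,562),(284,402))]
print(P); c=np.mean(P,0)
v=(P[1]-P[0]+P[2]-P[3])/2;w=(P[3]-P[0]+P[2]-P[1])/2
print(c,np.hypot(*v),np.hypot(*w),np.arctan2(v[1],v[0])-np.pi/2,np.arctan2(w[1],w[0]))
for n,u in (('grip',(540,308)),):print(n,at('scene',200+u[0]/3.5,115+u[1]/3.5,.076))
print('tabtop',at('scene',200+493/3.5,115+368/3.5,.093))
for n,u,z in(('sp0',(170,170),.036),('sp1',(90,227),.036),('cup',(400,185),.055),('jar',(330,60),.058),('teal',(287,320),.009),('blue',(175,312),.009),('yel',(38,187),.009),('tamp',(130,425),.016)):
    print(n,at('scene',200+u[0]/3.5,115+u[1]/3.5,z))
E
```

```text
[array([ 0.4996, -0.0677]), array([0.448 , 0.1886]), array([0.5721, 0.214 ]), array([ 0.6278, -0.039 ])]
[0.536875 0.073975] 0.26024016792186405 0.12901753756757264 0.20764465458004722 0.21122866953265237
grip [0.4234 0.0504 0.076 ]
tabtop [0.4997 0.0673 0.093 ]
sp0 [ 0.5249 -0.2981  0.036 ]
sp1 [ 0.6149 -0.3015  0.036 ]
cup [ 0.4032 -0.1294  0.055 ]
jar [ 0.3481 -0.273   0.058 ]
teal [ 0.5502 -0.1222  0.009 ]
blue [ 0.6122 -0.1975  0.009 ]
yel [ 0.6102 -0.387   0.009 ]
tamp [ 0.7136 -0.1377  0.016 ]
```

>>> carry_out(moves=[60, 2, 4.2, 0, -0.0245, 60, 2, 4.2, 0, -0.0245, 60, 2, 4.2, 0, -0.0245, 60, 2, 4.2, 0, -0.0245, 60, 2, 4.2, 0, -0.0245, 60, 2, 4.2, 0, -0.0245, 60, 2, 4.2, 0, -0.0245, 60, 2, 4.2, 0, -0.0245, 60, 2, 4.2, 0, -0.0245, 60, 2, 4.2, 0, -0.0245])

```text
clock: 1.15
position: [0.4529, -0.0947, 0.2313]
ee_rot: [0.0, 0.995, 0.104, 0.0]
contact_force: [0.4, 0.0, 0.4]
width: 0.0513
```

>>> carry_out(moves=[60, 1, 4, 0, 0, 60, 1, 4, 0, 0, 60, 1, 4, 0, 0, 60, 0.5, 3, -1, 0, 60, 0.5, 1.5, -2, 0, 60, 0, 0, 0, 0, 60, 0, 0, 0, 0, 60, 0, 0, 0, 0, 60, 0, 0, 0, 0, 60, 0, 0, 0, 0])

```text
clock: 2.15
position: [0.4929, 0.0676, 0.202]
ee_rot: [0.0, 0.995, 0.104, 0.001]
contact_force: [0.5, 0.1, 0.2]
width: 0.0513
```

```bash
python3 - <<'E'
from h import *
s,im=save('wrist','w1'); print(s['position'],s['ee_rot'])
zoom(im,'w1z',180,100,480,325,2.6)
E
```

```text
[0.49286985 0.06762489 0.2020148 ] [1.80605343e-04 9.94571750e-01 1.04050935e-01 6.36142346e-04]
```

View pics/w1.png

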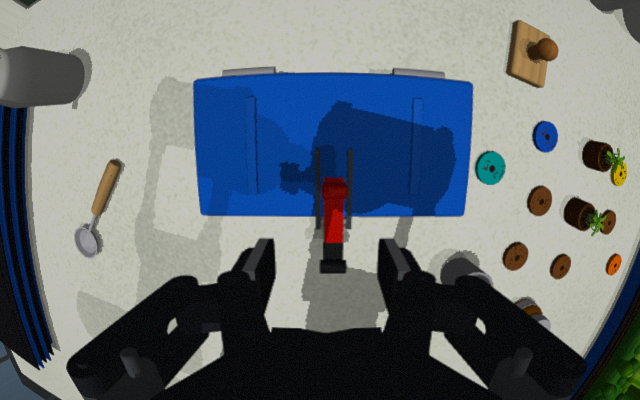

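Wrist view: ridge top about (335,184), bar about (333,267), lid corners (194,82), (471,83), (468,215), (203,215).

```bash
python3 - <<'E'
from h import *
for uv in((194,82),(471,83),(468,215),(203,215)): print(at('wrist',*uv,.069))
print('ridge',at('wrist',335,184,.093),'bar',at('wrist',333,267,.069),at('wrist',322,267,.069),at('wrist',345,267,.069))
s,im=save('wrist','w2'); zoom(im,'w2z',270,130,400,290,3.7)
E
```

```text
[0.5707 0.2096 0.069 ]
[ 0.6252 -0.0443  0.069 ]
[ 0.4994 -0.0776  0.069 ]
[0.4446 0.1816 0.069 ]
ridge [0.5063 0.0627 0.093 ] bar [0.4187 0.0446 0.069 ] [0.4164 0.0553 0.069 ] [0.4211 0.0329 0.069 ]
```

View pics/w2z.png

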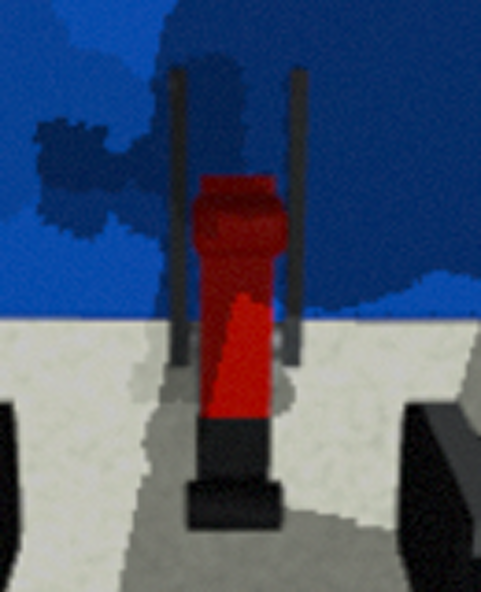

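>>> carry_out(moves=[60, 0.7, -0.3, -3, 0, 60, 0, 0, -3, 0, 60, 0, 0, -3, 0, 60, 0, 0, -2, 0, 60, 0, 0, -1, 0, 60, 0, 0, -0.2, 0, 60, 0, 0, 0, 0, 10, 0, 0, 0, 0, 10, 0, 0, 0, 0, 10, 0, 0, 0, 0], squeeze=25)

```text
clock: 3.25
position: [0.5016, 0.0627, 0.081]
ee_rot: [0.003, 0.994, 0.106, 0.002]
contact_force: [0.4, -8.7, 3.3]
width: 0.0209
```

>>> carry_out(moves=[10, 0, -0.2, 0, 0, 10, 0.4, 0.08, 0, 0, 10, 0.4, 0.08, 0, 0, 10, 0.4, 0.08, 0, 0, 10, 0.4, 0.08, 0, 0, 10, 0.4, 0.08, 0, 0, 10, 0.3, 0.07, 0, 0, 10, 0, 0, 0, 0, 10, 0, 0, 0, 0, 10, 0, 0, 0, 0])

```text
clock: 4.25
position: [0.5229, 0.067, 0.0808]
ee_rot: [0.001, 0.994, 0.105, 0.0]
contact_force: [-2.1, -4.8, 7.2]
width: 0.0212
```

>>> carry_out(moves=[10, 0.2, 0.04, 0, 0, 10, 0.2, 0.04, 0, 0, 10, 0, 0, 0, 0, 10, 0, 0, 0, 0, 60, 0, 0, 0, 0, 60, 0, 0, 0, 0, 60, 0, 0, 0, 0, 60, 0, 0, 2, 0, 60, 0, 0, 3, 0, 60, 0, 0, 4, 0])

```text
clock: 5.25
position: [0.5254, 0.0693, 0.1686]
ee_rot: [-0.0, 0.994, 0.105, -0.002]
contact_force: [1.9, -1.0, 0.4]
width: 0.0512
```

>>> carry_out(moves=[60, -3.6, -0.8, 0, 0, 60, -3.6, -0.8, 0, 0, 60, -3.6, -0.8, 0, 0, 60, 0, 0, -3, 0, 60, 0, 0, -3, 0, 60, 0, 0, -3, 0, 60, 0, 0, -2, 0, 60, 0, 0, 0, 0, 60, 0, 0, 0, 0, 60, 0, 0, 0, 0])

```text
clock: 6.25
position: [0.4199, 0.045, 0.0604]
ee_rot: [0.0, 0.994, 0.105, 0.001]
contact_force: [0.3, -0.4, 0.4]
width: 0.0511
```

```bash
python3 - <<'E'
from h import *
s,im=save('wrist','w3'); print(s['position']); zoom(im,'w3z',240,130,420,310,3.3)
s,im2=save('side','s3')
E
```

```text
[0.41986089 0.04498934 0.06035525]
```

View pics/w3z.png

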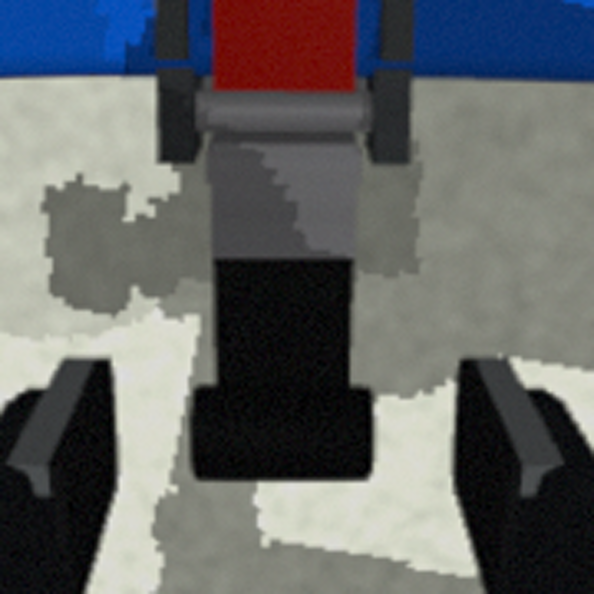

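```bash
cat > arc.py <<'E'
import numpy as np
def grip(th,c):  # case x,z in cm of bar
    a=np.arctan2(6,46)+c; p=np.array([-138-46.4*np.cos(a),7.5+46.4*np.sin(a)])
    # rotate lid by th (front rises)
    return (np.array([p[0]*np.cos(th)+p[1]*np.sin(th),-p[0]*np.sin(th)+p[1]*np.cos(th)])+[65,55.5])/10
def rows(seq):
    P=np.array([grip(*s) for s in seq]); P=np.round(np.c_[P[:,0]*np.cos(.21),P[:,0]*np.sin(.21),P[:,1]],1)
    return np.diff(P,axis=0).round(1)
E
python3 - <<'E'
from arc import *
print(rows([(0,c) for c in np.linspace(0,.6,7)]).tolist())
print(rows([(t,.6) for t in np.linspace(0,2.0,21)]).tolist())
E
```

```text
[[0.0, 0.0, 0.5], [0.2, 0.1, 0.4], [0.1, 0.0, 0.4], [0.2, 0.0, 0.4], [0.3, 0.1, 0.4], [0.3, 0.1, 0.4]]
[[0.4, 0.1, 1.7], [0.7, 0.1, 1.6], [0.7, 0.2, 1.6], [1.0, 0.2, 1.5], [1.0, 0.2, 1.4], [1.2, 0.2, 1.3], [1.4, 0.3, 1.1], [1.4, 0.3, 1.0], [1.5, 0.3, 0.9], [1.6, 0.4, 0.6], [1.7, 0.3, 0.6], [1.6, 0.4, 0.3], [1.8, 0.4, 0.2], [1.7, 0.3, 0.0], [1.7, 0.4, -0.2], [1.7, 0.4, -0.3], [1.7, 0.3, -0.5], [1.6, 0.4, -0.7], [1.5, 0.3, -0.9], [1.4, 0.3, -1.0]]
```

>>> carry_out(moves=[60, 0, 0, -0.4, 0, 20, 0, 0, 0, 0, 20, 0, 0, 0, 0, 20, 0, 0, 0, 0, 20, 0, 0, 0, 0, 20, 0, 0, 0, 0, 20, 0, 0, 0, 0, 20, 0, 0, 0, 0, 20, 0, 0, 0, 0, 20, 0, 0, 0, 0], squeeze=20)

```text
clock: 7.35
position: [0.4185, 0.045, 0.0554]
ee_rot: [-0.0, 0.995, 0.105, -0.0]
contact_force: [-1.2, 1.2, 3.1]
width: 0.0249
```

Gripped (26 mm bar). Lift the catch.

>>> carry_out(moves=[20, 0, 0, 0.5, 0, 20, 0.2, 0.1, 0.4, 0, 20, 0.1, 0, 0.4, 0, 20, 0.2, 0, 0.4, 0, 20, 0.3, 0.1, 0.4, 0, 20, 0.3, 0.1, 0.4, 0, 20, 0, 0, 0, 0, 20, 0, 0, 0, 0, 20, 0, 0, 0, 0, 20, 0, 0, 0, 0])

```text
clock: 8.35
position: [0.4285, 0.0473, 0.0808]
ee_rot: [0.001, 0.994, 0.105, -0.001]
contact_force: [-4.4, -3.2, -0.0]
width: 0.0256
```

>>> carry_out(moves=[20, 0.4, 0.1, 1.7, 0, 20, 0.7, 0.1, 1.6, 0, 20, 0.7, 0.2, 1.6, 0, 20, 1.0, 0.2, 1.5, 0, 20, 0, 0, 0, 0, 20, 0, 0, 0, 0, 20, 0, 0, 0, 0, 20, 0, 0, 0, 0, 20, 0, 0, 0, 0, 20, 0, 0, 0, 0])

```text
clock: 9.35
position: [0.4578, 0.0535, 0.1441]
ee_rot: [0.0, 0.994, 0.105, 0.0]
contact_force: [-0.1, -3.6, -0.9]
width: 0.0251
```

```bash
python3 - <<'E'
from h import *
s,im=save('scene','sc4'); a=im[150:290,240:420]
s,im=save('side','sd4'); b=im[120:260,240:420]
cv2.imwrite('pics/c4.png',cv2.resize(np.hstack([a,b])[:,:,::-1],None,fx=2.2,fy=2.2))
E
```

```text
(no output)
```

View pics/c4.png

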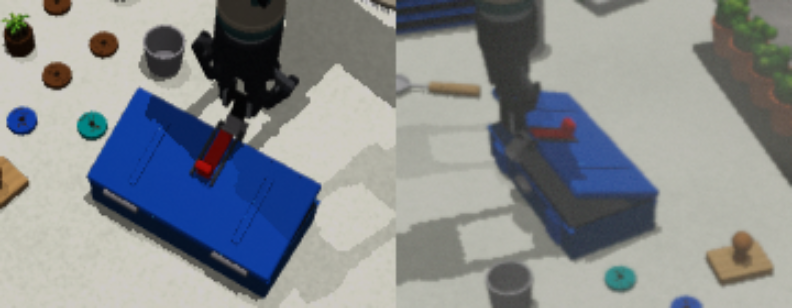

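The lid is opening with the gripper holding the bar. Continuing the swing.

>>> carry_out(moves=[20, 1.0, 0.2, 1.4, 0, 20, 1.2, 0.2, 1.3, 0, 20, 1.4, 0.3, 1.1, 0, 20, 1.4, 0.3, 1.0, 0, 20, 1.5, 0.3, 0.9, 0, 20, 1.6, 0.4, 0.6, 0, 20, 1.7, 0.3, 0.6, 0, 20, 1.6, 0.4, 0.3, 0, 20, 0, 0, 0, 0, 20, 0, 0, 0, 0])

```text
clock: 10.45
position: [0.5719, 0.0774, 0.2162]
ee_rot: [0.001, 0.994, 0.105, 0.0]
contact_force: [1.0, -5.3, 0.7]
width: 0.0245
```

>>> carry_out(moves=[20, 1.8, 0.4, 0.2, 0, 20, 1.7, 0.3, 0, 0, 20, 1.7, 0.4, -0.2, 0, 20, 1.7, 0.4, -0.3, 0, 20, 1.7, 0.3, -0.5, 0, 20, 1.6, 0.4, -0.7, 0, 20, 1.5, 0.3, -0.9, 0, 20, 1.4, 0.3, -1.0, 0, 20, 0, 0, 0, 0, 20, 0, 0, 0, 0])

```text
clock: 11.45
position: [0.701, 0.1066, 0.1811]
ee_rot: [-0.001, 0.994, 0.105, -0.002]
contact_force: [0.1, -0.5, -0.3]
width: 0.0171
```

```bash
python3 - <<'E'
from h import *
s,im=save('scene','sc5'); a=im[130:290,240:420]
s,im=save('side','sd5'); b=im[80:240,240:420]
s,im=save('wrist','w5')
cv2.imwrite('pics/c5.png',np.vstack([cv2.resize(np.hstack([a,b])[:,:,::-1],(640,284)),cv2.resize(im[100:,100:540,::-1],(440,300)) if 0 else cv2.resize(im[:,:,::-1],(640,400))[100:400]]))
E
```

```text
(no output)
```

View pics/c5.png

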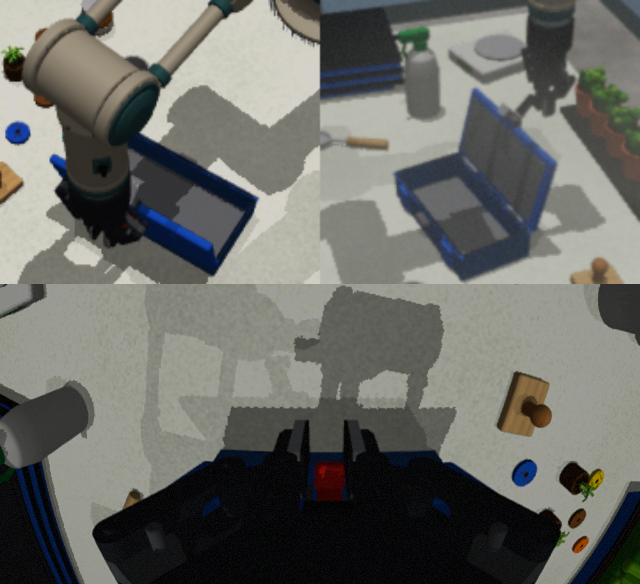

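Bar was lost during the swing (width 17 mm, no load); the lid stands near upright with the fingers past it. I'll rise, go back to the front and push the lid the rest from inside, off to the side of the hook.

>>> carry_out(moves=[50, 0, 0, 0, 0, 50, 0, 0, 0, 0, 50, 0, 0, 2, 0, 50, 0, 0, 4, 0, 50, 0, 0, 4, 0, 0, -3, 2, 0, 0, 0, -4, 2, 0, 0, 0, -4, 0, 0, 0, 0, -4.4, -1, 0, 0, 0, -4.4, -1, 0, 0])

```text
clock: 12.6
position: [0.5026, 0.126, 0.2824]
ee_rot: [0.0, 0.994, 0.105, 0.0]
contact_force: [-0.6, -0.3, 1.6]
width: -0.0003
```

>>> carry_out(moves=[0, 0, 0, 0, 0, 0, 0, 0, -4, 0, 0, 0, 0, -4, 0, 0, 0, 0, -4, 0, 0, 0, 0, -1, 0, 0, 0, 0, 0, 0, 0, 1, 0.2, 0, 0, 0, 1, 0.2, 0, 0, 0, 1, 0.2, 0, 0, 0, 0, 0, 0, 0])

```text
clock: 13.6
position: [0.5376, 0.1323, 0.1534]
ee_rot: [0.0, 0.995, 0.105, 0.002]
contact_force: [0.1, 0.0, 0.2]
width: 0.0
```

```bash
python3 - <<'E'
from h import *
s,im=save('scene','sc6'); a=im[130:290,240:420]
s,im=save('side','sd6'); b=im[80:240,240:420]
cv2.imwrite('pics/c6.png',cv2.resize(np.hstack([a,b])[:,:,::-1],(790,350)))
E
```

```text
(no output)
```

View pics/c6.png

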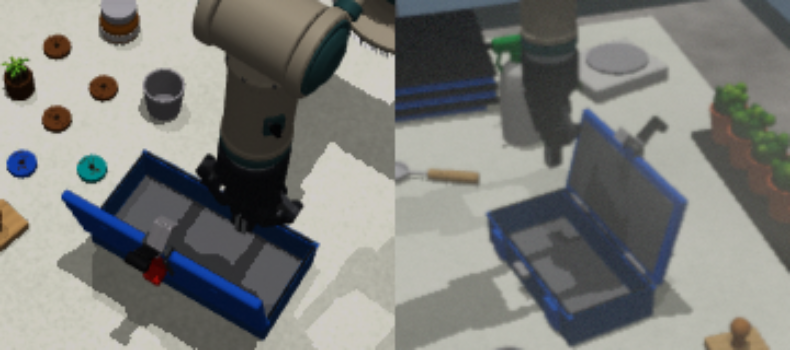

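Gripper is inside the case opening, lid near upright behind it. Push.

>>> carry_out(moves=[0, 1, 0.2, 0, 0, 0, 1, 0.2, 0, 0, 0, 1, 0.2, 0, 0, 0, 1, 0.2, 0, 0, 0, 1, 0.2, 0, 0, 0, 1, 0.2, 0, 0, 0, 0.5, 0.1, 0, 0, 0, 0.5, 0.1, 0, 0, 0, 0, 0, 0, 0, 0, 0, 0, 0, 0])

```text
clock: 14.7
position: [0.6047, 0.146, 0.1523]
ee_rot: [-0.0, 0.995, 0.105, 0.0]
contact_force: [-1.0, -0.7, 0.8]
width: -0.0
```

>>> carry_out(moves=[0, 0.5, 0.1, 0, 0, 0, 0.5, 0.1, 0, 0, 0, 0.3, 0.1, 0, 0, 0, 0, 0, 0, 0, 0, 0, 0, 0, 0, 0, 0, 0, 0, 0, 0, 0, 0, 0, 0, 0, 0, 0, 0, 0, 0, 0, 0, 0, 0, 0, 0, 0, 0, 0])

```text
clock: 15.7
position: [0.6176, 0.1489, 0.1524]
ee_rot: [0.0, 0.995, 0.105, 0.0]
contact_force: [-0.1, -0.1, 0.5]
width: -0.0001
```

>>> carry_out(moves=[0, 0.5, 0.1, 0, 0, 0, 0.5, 0.1, 0, 0, 0, 0.3, 0.1, 0, 0, 0, 0, 0, 0, 0, 0, 0, 0, 0, 0, 0, 0, 0, 0, 0, 0, 0, 0, 0, 0, 0, 0, 0, 0, 0, 0, 0, 0, 0, 0, 0, 0, 0, 0, 0])

```text
clock: 16.7
position: [0.6218, 0.1499, 0.152]
ee_rot: [0.001, 0.994, 0.105, -0.01]
contact_force: [-17.7, -5.3, 10.8]
width: 0.0001
```

```bash
python3 - <<'E'
from h import *
s,im=save('scene','sc7'); a=im[130:290,240:420]
s,im=save('side','sd7'); b=im[80:240,240:420]
cv2.imwrite('pics/c7.png',cv2.resize(np.hstack([a,b])[:,:,::-1],(790,350)))
E
```

```text
(no output)
```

View pics/c7.png

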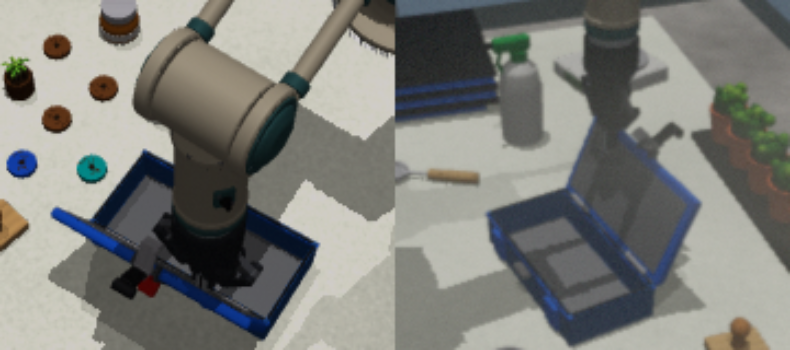

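Lid at its stop (force rise 18 N). Retreat, turn 90° for the pellets.

>>> carry_out(moves=[0, -2, -0.4, 0, 0, 0, -3, -0.6, 1, 0, 0, -4, -0.8, 2, 0.1, 0, -2, -3, 2, 0.1496, 60, -1, -4, 2, 0.1496, 60, 0, -4, 0, 0.1496, 60, 0, -4, 0, 0.1496, 60, 0, -4, 0, 0.1496, 60, 0, -4, 0, 0.1496, 60, 0, -4, 0, 0.1496])

```text
clock: 17.8
position: [0.5116, -0.1313, 0.2221]
ee_rot: [0.001, 0.784, 0.62, 0.0]
contact_force: [-0.0, 0.8, -0.6]
width: 0.0513
```

>>> carry_out(moves=[60, 0, -4, 0, 0.14, 60, 0, -4, 0, 0.14, 60, 0, -1, 0, 0.14, 60, 0, 0, 0, 0, 60, 0, 0, 0, 0, 60, 0, 0, 0, 0, 60, 0, 0, 0, 0, 60, 0, 0, 0, 0, 60, 0, 0, 0, 0, 60, 0, 0, 0, 0])

```text
clock: 18.8
position: [0.5112, -0.2192, 0.2219]
ee_rot: [0.0, 0.64, 0.768, 0.0]
contact_force: [0.9, -0.1, 1.2]
width: 0.0513
```

```bash
cat > pel.py <<'E'
from h import *
s=manip.get_state(); q=s['ee_rot']
print('tcp',s['position'].round(4),'yaw',round(2*np.arctan2(q[2],q[1]),3),s['qpos'].round(2))
for n in('scene','side','wrist'):
    s,im=save(n,'p_'+n); hsv=cv2.cvtColor(im,cv2.COLOR_RGB2HSV)
    m=cv2.morphologyEx(cv2.inRange(hsv,(3,80,40),(14,230,170)),cv2.MORPH_CLOSE,np.ones((3,3)))
    k,l,st,ce=cv2.connectedComponentsWithStats(m)
    for i in range(1,k):
        if 60<st[i,4]<1500:
            p=at(n,*ce[i],.009,s)
            if .38<p[0]<.68 and -.5<p[1]<.25: print(n,ce[i].round(0),st[i,2:],p[:2])
E
python3 pel.py
```

```text
tcp [ 0.5112 -0.2192  0.2219] yaw 1.753 [-0.53  0.25  1.56  0.    1.33 -0.71]
scene [228. 152.] [ 13  12 107] [ 0.529  -0.3977]
scene [265. 151.] [ 12  11 102] [ 0.4409 -0.3156]
scene [287. 170.] [ 13  12 115] [ 0.4451 -0.2108]
scene [265. 184.] [ 14  12 120] [ 0.5289 -0.2197]
side [344. 272.] [14 11 98] [ 0.5254 -0.2225]
side [314. 277.] [ 14  12 133] [ 0.442  -0.2155]
side [323. 309.] [ 15  14 164] [ 0.4375 -0.3195]
side [369. 328.] [ 16  15 187] [ 0.5268 -0.4017]
wrist [270. 160.] [ 34  35 881] [ 0.4441 -0.2133]
wrist [339. 179.] [ 35  35 859] [ 0.5272 -0.2217]
wrist [253. 236.] [ 30  24 409] [ 0.4349 -0.3117]
wrist [314. 305.] [ 29  24 529] [ 0.5279 -0.3992]
```

View pics/p_wrist.png

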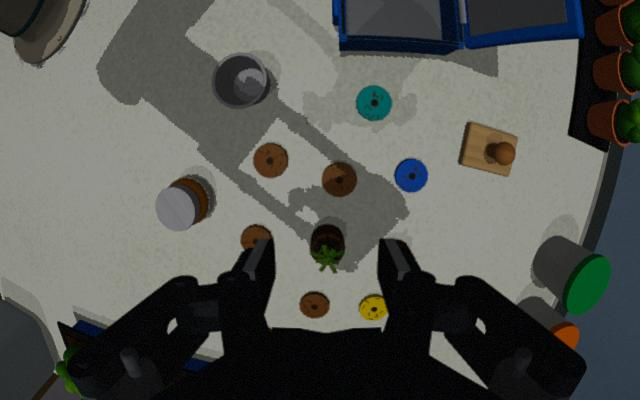

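Wrist view confirms four brown pellets; D at (339,179), all cameras agree within 4 mm. Go for D (.527,-.221).

>>> carry_out(moves=[60, 1.6, -0.2, -3, 0, 60, 0, 0, -4, 0, 60, 0, 0, -4, 0, 60, 0, 0, -4, 0, 60, 0, 0, -3, 0, 60, 0, 0, -2, 0, 60, 0, 0, -1.2, 0, 60, 0, 0, -0.3, 0, 60, 0, 0, 0, 0, 60, 0, 0, 0, 0])

```text
clock: 19.95
position: [0.5281, -0.2221, 0.0079]
ee_rot: [0.001, 0.64, 0.768, 0.0]
contact_force: [-0.0, 1.1, 0.4]
width: 0.0516
```

>>> carry_out(moves=[60, 0, 0, -0.1, 0, 60, 0, 0, -0.1, 0, 60, 0, 0, 0, 0, 35, 0, 0, 0, 0, 35, 0, 0, 0, 0, 35, 0, 0, 0, 0, 35, 0, 0, 0, 0, 35, 0, 0, 0, 0, 35, 0, 0, 0, 0, 35, 0, 0, 0, 0], squeeze=30)

```text
clock: 20.95
position: [0.5272, -0.2216, 0.0054]
ee_rot: [0.0, 0.64, 0.768, 0.0]
contact_force: [-0.5, 0.6, 5.7]
width: 0.0392
```

>>> carry_out(moves=[35, 0, 0, 0.5, 0, 35, 0, 0, 1, 0, 35, 0, 0, 2, 0, 35, 0, 0, 3, 0, 35, 0, 0, 4, 0, 35, 0, 0, 3, 0, 35, 0, 0, 0, 0, 35, 0, 0, 0, 0, 35, 0, 0, 0, 0, 35, 0, 0, 0, 0])

```text
clock: 21.95
position: [0.5261, -0.221, 0.1382]
ee_rot: [-0.002, 0.64, 0.768, -0.0]
contact_force: [0.1, 0.1, 0.3]
width: 0.039
```

```bash
python3 - <<'E'
from h import *
s,im=save('wrist','w8'); s,im2=save('side','sd8')
print(proj('side',s['position']))
cv2.imwrite('pics/c8.png',np.hstack([cv2.resize(im[180:330,220:430,::-1],(420,300)),cv2.resize(im2[180:330,260:450,::-1],(380,300))]))
E
```

```text
[346.  237.3]
```

View pics/c8.png

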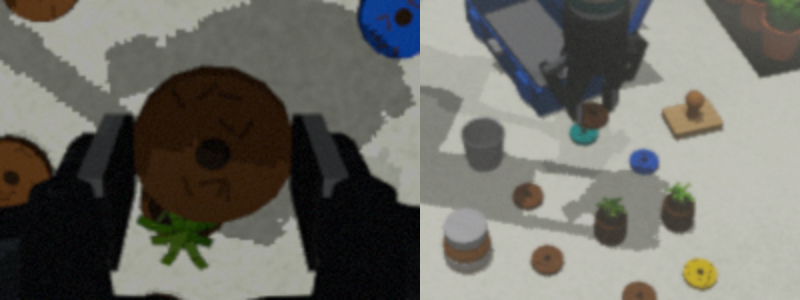

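Pellet held level at the fingertips. Take it to the -90 mm slot (.549,-.019).

>>> carry_out(moves=[35, 0.4, 3.4, 0, 0, 35, 0.4, 3.4, 0, 0, 35, 0.4, 3.4, 0, 0, 35, 0.4, 3.4, 0, 0, 35, 0.4, 3.4, 0, 0, 35, 0.3, 3.2, 0, 0, 35, 0, 0, -3, 0, 35, 0, 0, -3, 0, 35, 0, 0, 0, 0, 35, 0, 0, 0, 0])

```text
clock: 23.05
position: [0.5498, -0.0196, 0.0793]
ee_rot: [-0.001, 0.64, 0.768, -0.0]
contact_force: [0.1, -0.4, 0.9]
width: 0.0388
```

>>> carry_out(moves=[35, 0, 0, -2.5, 0, 35, 0, 0, -2, 0, 35, 0, 0, -1.2, 0, 35, 0, 0, -0.6, 0, 35, 0, 0, -0.3, 0, 35, 0, 0, 0, 0, 35, 0, 0, 0, 0, 35, 0, 0, 0, 0, 35, 0, 0, 0, 0, 35, 0, 0, 0, 0])

```text
clock: 24.05
position: [0.5503, -0.0196, 0.0141]
ee_rot: [0.0, 0.64, 0.768, 0.0]
contact_force: [-1.3, -0.2, -0.2]
width: 0.0392
```

>>> carry_out(moves=[35, 0, 0, -0.2, 0, 35, 0, 0, -0.1, 0, 35, 0, 0, 0, 0, 55, 0, 0, 0, 0, 55, 0, 0, 0, 0, 55, 0, 0, 1, 0, 60, 0, 0, 3, 0, 60, 0, 0, 4, 0, 60, 0, 0, 3, 0, 60, -1, -3, 0, 0])

```text
clock: 25.05
position: [0.5446, -0.0483, 0.1264]
ee_rot: [0.005, 0.639, 0.769, 0.004]
contact_force: [1.1, -1.4, -0.6]
width: 0.0511
```

>>> carry_out(moves=[60, -2, -3.3, 0, 0, 60, -2, -3.3, 0, 0, 60, -2, -3.3, 0, 0, 60, -2, -3.3, 0, 0, 60, -1.5, -3.2, 0, 0, 60, 0, 0, 0, 0, 60, 0, 0, 0, 0, 60, 0, 0, 0, 0, 60, 0, 0, 0, 0, 60, 0, 0, 0, 0])

```text
clock: 26.05
position: [0.4455, -0.2126, 0.1208]
ee_rot: [-0.0, 0.639, 0.769, 0.0]
contact_force: [-0.4, 0.4, 0.1]
width: 0.0515
```

```bash
python3 pel.py
```

```text
tcp [ 0.4455 -0.2126  0.1208] yaw 1.754 [-0.59  0.25  1.85  0.    1.05 -0.77]
scene [228. 152.] [ 13  12 106] [ 0.5288 -0.3976]
scene [265. 151.] [12 10 94] [ 0.4409 -0.3164]
scene [287. 170.] [ 13  12 111] [ 0.4444 -0.2107]
scene [306. 227.] [ 15  13 143] [ 0.5489 -0.0209]
side [313. 277.] [ 14  12 112] [ 0.4413 -0.2144]
side [323. 310.] [ 16  13 155] [ 0.4373 -0.3203]
side [369. 328.] [ 16  15 181] [ 0.5266 -0.4016]
side [350. 368.] [18 12 75] [ 0.4508 -0.4839]
wrist [482.  15.] [  40   35 1035] [ 0.5526 -0.0207]
wrist [299. 298.] [  42   35 1059] [ 0.4386 -0.3172]
wrist [379. 312.] [ 8 23 77] [ 0.52   -0.3209]
```

>>> carry_out(moves=[60, -0.1, 0, -3, 0, 60, 0, 0, -3, 0, 60, 0, 0, -2.5, 0, 60, 0, 0, -1.7, 0, 60, 0, 0, -1, 0, 60, 0, 0, -0.3, 0, 60, 0, 0, 0, 0, 35, 0, 0, 0, 0, 35, 0, 0, 0, 0, 35, 0, 0, 0, 0])

```text
clock: 27.2
position: [0.4459, -0.2149, 0.0085]
ee_rot: [0.003, 0.64, 0.769, 0.0]
contact_force: [-1.6, 1.3, 13.8]
width: 0.03
```

>>> carry_out(moves=[35, 0, 0, 0, 0, 35, 0, 0, 0, 0, 35, 0, 0, 0.5, 0, 35, 0, 0, 2, 0, 35, 0, 0, 3, 0, 35, 0, 0, 4, 0, 35, 0, 0, 2, 0, 35, 1, 3.5, 0, 0, 35, 1, 3.5, 0, 0, 35, 1, 3.5, 0, 0])

```text
clock: 28.2
position: [0.4746, -0.1078, 0.122]
ee_rot: [0.001, 0.641, 0.768, 0.0]
contact_force: [0.3, 0.7, -1.3]
width: 0.0303
```

>>> carry_out(moves=[75, -1, -3.5, 2, 0, 75, -1, -3.5, 2, 0, 75, -1, -2, 2, 0, 75, 0, 0, 0, 0, 75, 0, 0, 0, 0, 75, 0, 0, 0, 0, 75, 0, 0, 0, 0, 75, 0, 0, 0, 0, 75, 0, 0, 0, 0, 75, 0, 0, 0, 0])

```text
clock: 29.2
position: [0.4441, -0.1983, 0.1805]
ee_rot: [-0.0, 0.64, 0.769, 0.0]
contact_force: [-0.0, 0.2, 0.7]
width: 0.0642
```

```bash
python3 pel.py; python3 -c "
import cv2;im=cv2.imread('pics/p_wrist.png');cv2.imwrite('pics/c9.png',im[80:340,160:480])"
```

```text
tcp [ 0.4441 -0.1983  0.1805] yaw 1.753 [-0.56  0.18  1.77  0.    1.19 -0.75]
scene [228. 152.] [ 13  10 103] [ 0.5283 -0.3979]
scene [265. 151.] [ 12  10 100] [ 0.4405 -0.3156]
scene [286. 170.] [ 13  11 111] [ 0.4462 -0.2114]
scene [306. 227.] [ 15  12 144] [ 0.5489 -0.021 ]
side [314. 277.] [ 13  11 106] [ 0.4428 -0.2148]
side [323. 309.] [ 15  14 169] [ 0.4377 -0.3194]
side [369. 328.] [ 16  15 184] [ 0.5268 -0.4016]
wrist [456.  41.] [ 36  37 945] [ 0.5515 -0.0189]
wrist [324. 196.] [  39   38 1065] [ 0.4449 -0.2127]
wrist [303. 280.] [ 35  31 778] [ 0.439  -0.3169]
wrist [375. 283.] [24 23 91] [ 0.5235 -0.3064]
```

View pics/c9.png

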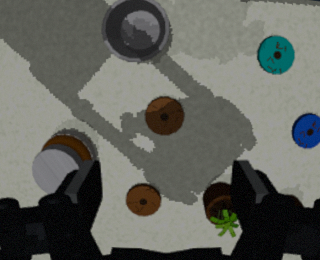

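A unmoved; the tips closed just above it (the pads sit back when open), so go about 5 mm lower and open wider.

>>> carry_out(moves=[75, 0.1, -1.5, -4, 0, 75, 0, 0, -4, 0, 75, 0, 0, -4, 0, 75, 0, 0, -3, 0, 75, 0, 0, -2, 0, 75, 0, 0, -0.7, 0, 75, 0, 0, -0.2, 0, 75, 0, 0, 0, 0, 75, 0, 0, 0, 0, 75, 0, 0, 0, 0])

```text
clock: 30.35
position: [0.4459, -0.2141, 0.0028]
ee_rot: [0.001, 0.64, 0.768, 0.0]
contact_force: [1.5, 0.2, -0.3]
width: 0.0639
```

>>> carry_out(moves=[40, 0, 0, 0, 0, 40, 0, 0, 0, 0, 40, 0, 0, 0, 0, 40, 0, 0, 0, 0, 40, 0, 0, 0, 0, 40, 0, 0, 0, 0, 40, 0, 0, 0, 0, 40, 0, 0, 0, 0, 40, 0, 0, 0, 0, 40, 0, 0, 0, 0])

```text
clock: 31.35
position: [0.4455, -0.2138, 0.0027]
ee_rot: [0.001, 0.64, 0.768, 0.0]
contact_force: [-1.7, 0.1, 6.1]
width: 0.04
```

>>> carry_out(moves=[40, 0, 0, 0.5, 0, 40, 0, 0, 2, 0, 40, 0, 0, 4, 0, 40, 0, 0, 4, 0, 40, 0, 0, 1.5, 0, 40, 1, 3, 0, 0, 40, 1, 3.4, 0, 0, 40, 1, 3.4, 0, 0, 40, 1, 3.4, 0, 0, 40, 1, 3.4, 0, 0])

```text
clock: 32.35
position: [0.4952, -0.0462, 0.1221]
ee_rot: [0.0, 0.64, 0.768, 0.0]
contact_force: [0.3, -0.7, -0.4]
width: 0.04
```

>>> carry_out(moves=[40, 1.5, 3.4, 0, 0, 40, 1.5, 3.4, 0, 0, 40, 1.1, 2, 0, 0, 40, 0, 0, -3, 0, 40, 0, 0, -3, 0, 40, 0, 0, -3, 0, 40, 0, 0, -1.2, 0, 40, 0, 0, 0, 0, 40, 0, 0, 0, 0, 40, 0, 0, 0, 0])

```text
clock: 33.35
position: [0.5375, 0.0403, 0.0213]
ee_rot: [0.001, 0.64, 0.768, 0.001]
contact_force: [0.2, 0.6, -0.3]
width: 0.0397
```

>>> carry_out(moves=[40, 0, 0, -0.7, 0, 40, 0, 0, -0.4, 0, 40, 0, 0, -0.2, 0, 40, 0, 0, 0, 0, 40, 0, 0, 0, 0, 60, 0, 0, 0, 0, 60, 0, 0, 0, 0, 60, 0, 0, 2, 0, 60, 0, 0, 5, 0, 60, 0, 0, 4, 0])

```text
clock: 34.35
position: [0.536, 0.0404, 0.1178]
ee_rot: [-0.0, 0.64, 0.768, -0.0]
contact_force: [0.8, -0.1, 0.5]
width: 0.0515
```

>>> carry_out(moves=[75, -1, -4.4, 0.5, 0, 75, -1, -4.4, 0.5, 0, 75, -1, -4.4, 0.5, 0, 75, -1, -4.4, 0.5, 0, 75, -1, -4.4, 0.5, 0, 75, -1, -4.4, 0.5, 0, 75, -1.3, -4.4, 0, 0, 75, -1.3, -4.3, 0, 0, 75, -1.3, 0, 0, 0, 75, 0, 0, 0, 0])

```text
clock: 35.35
position: [0.4352, -0.3106, 0.1461]
ee_rot: [-0.001, 0.641, 0.767, 0.0]
contact_force: [0.4, -0.3, -0.1]
width: 0.0641
```

```bash
python3 pel.py
```

```text
tcp [ 0.4352 -0.3106  0.1461] yaw 1.749 [-0.75  0.28  1.72  0.    1.14 -0.93]
scene [228. 152.] [ 13  10 103] [ 0.5283 -0.3979]
scene [266. 150.] [12 10 92] [ 0.4391 -0.3162]
scene [306. 227.] [ 15  12 143] [ 0.5489 -0.0211]
scene [324. 236.] [ 15  13 146] [0.5349 0.0401]
side [323. 309.] [ 15  14 150] [ 0.437  -0.3193]
side [369. 328.] [ 16  15 183] [ 0.5266 -0.4018]
side [350. 368.] [18 12 71] [ 0.4511 -0.4845]
wrist [326. 198.] [  44   42 1338] [ 0.4388 -0.3172]
wrist [427. 189.] [ 36  15 145] [ 0.5328 -0.2899]
wrist [498. 224.] [ 26  37 151] [ 0.625  -0.3113]
wrist [386. 290.] [ 23  32 417] [ 0.5194 -0.4043]
```

>>> carry_out(moves=[70, 0.3, -0.7, -3, 0, 70, 0, 0, -3, 0, 70, 0, 0, -3, 0, 70, 0, 0, -3, 0, 70, 0, 0, -1.5, 0, 70, 0, 0, -0.6, 0, 70, 0, 0, -0.2, 0, 70, 0, 0, 0, 0, 40, 0, 0, 0, 0, 40, 0, 0, 0, 0])

```text
clock: 36.5
position: [0.4409, -0.318, 0.0052]
ee_rot: [0.001, 0.64, 0.768, 0.0]
contact_force: [-0.7, 1.4, 4.2]
width: 0.0389
```

>>> carry_out(moves=[40, 0, 0, 0, 0, 40, 0, 0, 0, 0, 40, 0, 0, 0, 0, 40, 0, 0, 0, 0, 40, 0, 0, 0.5, 0, 40, 0, 0, 2, 0, 40, 0, 0, 4, 0, 40, 0, 0, 4, 0, 40, 0, 0, 1.5, 0, 40, 0, 0, 0, 0])

```text
clock: 37.5
position: [0.4416, -0.3191, 0.127]
ee_rot: [0.004, 0.64, 0.768, -0.0]
contact_force: [0.0, -0.7, -0.3]
width: 0.0391
```

>>> carry_out(moves=[40, 0.8, 4.2, 0, 0, 40, 0.8, 4.2, 0, 0, 40, 0.8, 4.2, 0, 0, 40, 0.8, 4.2, 0, 0, 40, 0.8, 4.2, 0, 0, 40, 0.8, 4.2, 0, 0, 40, 0.8, 4.2, 0, 0, 40, 0.8, 4.2, 0, 0, 40, 0.8, 4.1, 0, 0, 40, 0.9, 4, 0, 0])

```text
clock: 38.5
position: [0.52, 0.1011, 0.1223]
ee_rot: [-0.001, 0.64, 0.768, -0.001]
contact_force: [0.6, 1.0, -0.4]
width: 0.0392
```

>>> carry_out(moves=[40, 0, 0, 0, 0, 40, 0, 0, 0, 0, 40, 0, 0, -3, 0, 40, 0, 0, -3, 0, 40, 0, 0, -3, 0, 40, 0, 0, -1.2, 0, 40, 0, 0, -0.6, 0, 40, 0, 0, -0.4, 0, 40, 0, 0, 0, 0, 40, 0, 0, 0, 0])

```text
clock: 39.5
position: [0.522, 0.0993, 0.0127]
ee_rot: [0.001, 0.64, 0.768, 0.001]
contact_force: [-0.3, -0.4, 0.0]
width: 0.0392
```

>>> carry_out(moves=[40, 0, 0, -0.2, 0, 40, 0, 0, 0, 0, 60, 0, 0, 0, 0, 60, 0, 0, 0, 0, 60, 0, 0, 2, 0, 60, 0, 0, 5, 0, 60, 0, 0, 4, 0, 70, 0, -4, 1, 0, 70, 0, -4.4, 1, 0, 70, 0, -4.4, 1, 0])

```text
clock: 40.5
position: [0.521, -0.0295, 0.1507]
ee_rot: [0.001, 0.639, 0.769, 0.0]
contact_force: [0.6, -0.1, 0.1]
width: 0.0599
```

>>> carry_out(moves=[70, 0, -4.4, 0, 0, 70, 0, -4.4, 0, 0, 70, 0, -4.4, 0, 0, 70, 0.1, -4.4, 0, 0, 70, 0.1, -4.4, 0, 0, 70, 0.2, -4.4, 0, 0, 70, 0.2, -4.4, 0, 0, 70, 0.2, -4.4, 0, 0, 70, 0, -1.8, 0, 0, 70, 0, 0, 0, 0])

```text
clock: 41.5
position: [0.5287, -0.4011, 0.1491]
ee_rot: [0.0, 0.641, 0.767, -0.0]
contact_force: [-0.1, -0.2, -0.0]
width: 0.0597
```

```bash
python3 pel.py
```

```text
tcp [ 0.5287 -0.4011  0.1491] yaw 1.75 [-0.75  0.46  1.43 -0.    1.26 -0.93]
scene [228. 152.] [ 13  12 107] [ 0.529  -0.3978]
scene [306. 227.] [ 15  12 143] [ 0.5489 -0.0211]
scene [324. 236.] [ 15  13 147] [0.5349 0.0402]
scene [343. 246.] [ 15  13 155] [0.5205 0.0992]
side [311. 198.] [13  9 82] [0.5216 0.1036]
side [321. 209.] [12  9 91] [0.5362 0.0443]
side [369. 328.] [ 15  15 162] [ 0.5262 -0.4013]
wrist [366.  90.] [ 9 18 62] [ 0.5477 -0.2991]
wrist [433. 106.] [ 30  40 206] [ 0.613  -0.2988]
wrist [324. 192.] [  43   43 1323] [ 0.5279 -0.3996]
```

>>> carry_out(moves=[70, -0.1, 0.1, -3, 0, 70, 0, 0, -3, 0, 70, 0, 0, -3, 0, 70, 0, 0, -3, 0, 70, 0, 0, -1.8, 0, 70, 0, 0, -0.7, 0, 70, 0, 0, -0.2, 0, 70, 0, 0, 0, 0, 40, 0, 0, 0, 0, 40, 0, 0, 0, 0])

```text
clock: 42.65
position: [0.529, -0.3981, 0.0046]
ee_rot: [0.001, 0.64, 0.768, 0.0]
contact_force: [0.4, 1.0, 4.4]
width: 0.0396
```

>>> carry_out(moves=[40, 0, 0, 0, 0, 40, 0, 0, 0, 0, 40, 0, 0, 0, 0, 40, 0, 0, 0, 0, 40, 0, 0, 0.5, 0, 40, 0, 0, 2, 0, 40, 0, 0, 4, 0, 40, 0, 0, 4, 0, 40, 0, 0, 1.5, 0, 40, 0, 0, 0, 0])

```text
clock: 43.65
position: [0.5296, -0.3992, 0.1265]
ee_rot: [0.004, 0.64, 0.768, -0.0]
contact_force: [-0.3, -1.3, -0.3]
width: 0.0393
```

>>> carry_out(moves=[40, -0.1, 4.3, 0, 0, 40, -0.1, 4.3, 0, 0, 40, -0.1, 4.3, 0, 0, 40, -0.1, 4.3, 0, 0, 40, -0.1, 4.3, 0, 0, 40, -0.1, 4.3, 0, 0, 40, -0.1, 4.3, 0, 0, 40, -0.1, 4.3, 0, 0, 40, -0.2, 4.3, 0, 0, 40, -0.2, 4.3, 0, 0])

```text
clock: 44.65
position: [0.5147, 0.034, 0.1213]
ee_rot: [-0.001, 0.64, 0.768, -0.001]
contact_force: [0.3, 0.4, 0.2]
width: 0.04
```

>>> carry_out(moves=[40, -0.2, 4.2, 0, 0, 40, -0.2, 4.2, 0, 0, 40, -0.2, 4.1, 0, 0, 40, 0, 0, -1, 0, 40, 0, 0, -3, 0, 40, 0, 0, -3, 0, 40, 0, 0, -2, 0, 40, 0, 0, 0, 0, 40, 0, 0, 0, 0, 40, 0, 0, 0, 0])

```text
clock: 45.65
position: [0.5109, 0.1572, 0.0335]
ee_rot: [0.001, 0.64, 0.768, 0.001]
contact_force: [0.1, -0.1, -0.3]
width: 0.0392
```

>>> carry_out(moves=[40, 0, 0, -1, 0, 40, 0, 0, -0.8, 0, 40, 0, 0, -0.4, 0, 40, 0, 0, -0.1, 0, 40, 0, 0, 0, 0, 40, 0, 0, 0, 0, 60, 0, 0, 0, 0, 60, 0, 0, 0, 0, 60, 0, 0, 2, 0, 60, 0, 0, 5, 0])

```text
clock: 46.65
position: [0.5067, 0.1568, 0.0768]
ee_rot: [-0.003, 0.64, 0.768, -0.004]
contact_force: [0.4, -0.6, -1.3]
width: 0.0512
```

>>> carry_out(moves=[60, 0, 0, 4, 0, 60, -3, -2, 3, -0.14, 60, -3, -2, 0, -0.14, 60, -2, -2, 0, -0.14, 60, 0, -2, 0, -0.14, 60, 0, -2, 0, -0.14, 60, 0, 0, 0, -0.14, 60, 0, 0, 0, -0.14, 60, 0, 0, 0, -0.14, 60, 0, 0, 0, -0.14])

```text
clock: 47.65
position: [0.43, 0.0573, 0.1498]
ee_rot: [0.0, 0.971, 0.241, 0.0]
contact_force: [0.6, -0.2, 0.1]
width: 0.0509
```

>>> carry_out(moves=[60, 0, 0, 0, -0.14, 60, 0, 0, 0, -0.14, 60, 0, 0, 0, 0, 60, 0, 0, 0, 0, 60, 0, 0, 0, 0, 60, 0, 0, 0, 0, 60, 0, 0, 0, 0, 60, 0, 0, 0, 0, 60, 0, 0, 0, 0, 60, 0, 0, 0, 0])

```text
clock: 48.65
position: [0.4301, 0.0574, 0.1498]
ee_rot: [0.0, 0.994, 0.106, 0.0]
contact_force: [-0.2, 0.7, 0.1]
width: 0.0515
```

```bash
python3 pel.py; python3 - <<'E'
import cv2,numpy as np
a=cv2.imread('pics/p_wrist.png');b=cv2.imread('pics/p_scene.png')[100:300,200:420];c=cv2.imread('pics/p_side.png')[100:300,240:460]
cv2.imwrite('pics/c10.png',np.hstack([a[0:360,160:520],np.vstack([cv2.resize(b,(300,180)),cv2.resize(c,(300,180))])]))
E
```

```text
tcp [0.4301 0.0574 0.1498] yaw 0.213 [-0.03  0.13  1.92 -0.    1.09  1.33]
scene [306. 227.] [ 15  13 149] [ 0.5496 -0.0207]
scene [324. 237.] [ 15  13 148] [0.535  0.0402]
scene [343. 246.] [ 15  13 154] [0.5205 0.0991]
scene [360. 256.] [ 15  14 159] [0.51   0.1549]
side [303. 189.] [12  8 81] [0.5107 0.1593]
side [311. 198.] [13  9 84] [0.5216 0.1037]
side [321. 209.] [12  9 90] [0.5364 0.0444]
side [350. 368.] [18 12 81] [ 0.4511 -0.4835]
wrist [241.  85.] [  44   45 1485] [0.511  0.1554]
wrist [435.  85.] [  43   43 1397] [ 0.5507 -0.0208]
wrist [618. 181.] [15 31 80] [ 0.5306 -0.3274]
```

View pics/c10.png

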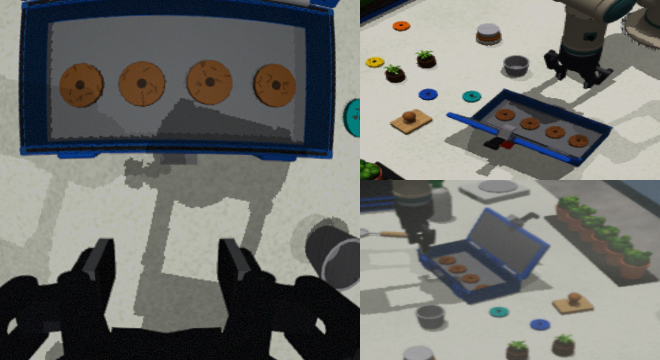

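All four lie flat in a row, seedlings untouched, lid open. Next: go over and behind the lid (case y −75 mm, clear of the catch) with closed fingers, to push it forward.

>>> carry_out(moves=[0, 0, 0, 4.4, 0, 0, 0, 0, 4.4, 0, 0, 0, -1, 4.2, 0, 0, 4, -1, 0, 0, 0, 4.4, 0, 0, 0, 0, 4.4, 0, 0, 0, 0, 4.4, 0, 0, 0, 0, 4.4, 0, 0, 0, 0, 4.4, 0, 0, 0, 0, 4.4, 0, 0, 0])

```text
clock: 49.8
position: [0.7358, 0.0374, 0.2793]
ee_rot: [0.0, 0.994, 0.106, -0.0]
contact_force: [0.2, -0.9, 0.2]
width: -0.0001
```

>>> carry_out(moves=[0, 0.7, 0, 0, 0, 0, 0, 0, -4, 0, 0, 0, 0, -4, 0, 0, 0, 0, -4, 0, 0, 0, 0, -2, 0, 0, -1, -0.2, 0, 0, 0, -1, -0.2, 0, 0, 0, -1, -0.2, 0, 0, 0, -1, -0.2, 0, 0, 0, 0, 0, 0, 0])

```text
clock: 50.8
position: [0.7, 0.0291, 0.1419]
ee_rot: [0.0, 0.994, 0.106, 0.001]
contact_force: [-1.1, 1.7, 1.1]
width: 0.0001
```

>>> carry_out(moves=[0, -1.4, -0.3, 0, 0, 0, -1.4, -0.3, 0, 0, 0, -1.4, -0.3, 0, 0, 0, -1.4, -0.3, 0, 0, 0, -1.4, -0.3, 0, 0, 0, -1.4, -0.3, 0, 0, 0, -1.4, -0.3, 0, 0, 0, -1, -0.2, 0, 0, 0, 0, 0, 0, 0, 0, 0, 0, 0, 0])

```text
clock: 51.8
position: [0.5926, 0.0066, 0.1395]
ee_rot: [-0.0, 0.994, 0.106, -0.001]
contact_force: [0.1, 0.2, -0.2]
width: -0.0002
```

```bash
python3 - <<'E'
from h import *
s,im=save('scene','sc11'); a=im[130:290,240:420]
s,im=save('side','sd11'); b=im[80:240,240:420]
cv2.imwrite('pics/c11.png',cv2.resize(np.hstack([a,b])[:,:,::-1],(790,350)))
E
```

```text
(no output)
```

View pics/c11.png

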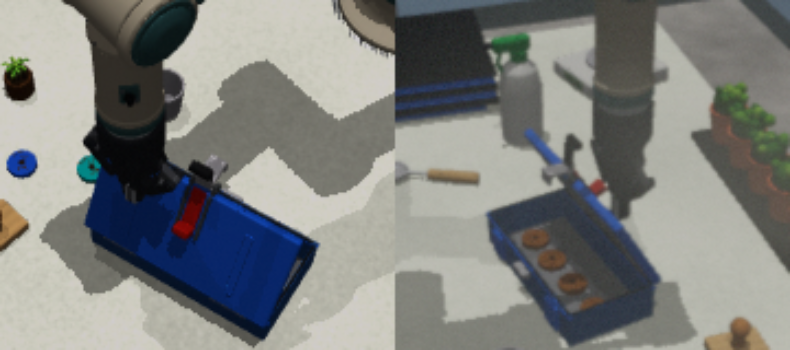

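Lid at about 1 rad, catch still lifted. Keep pushing forward and down.

>>> carry_out(moves=[0, -1.2, -0.25, -0.3, 0, 0, -1.2, -0.25, -0.3, 0, 0, -1.2, -0.25, -0.3, 0, 0, -1.2, -0.25, -0.3, 0, 0, -1.2, -0.25, -0.4, 0, 0, -1.2, -0.25, -0.4, 0, 0, -0.3, -0.1, -0.8, 0, 0, -0.3, -0.1, -0.8, 0, 0, -0.2, 0, -0.8, 0, 0, 0, 0, 0, 0])

```text
clock: 52.9
position: [0.5121, -0.0104, 0.0942]
ee_rot: [-0.0, 0.994, 0.106, -0.002]
contact_force: [-0.8, 0.7, -0.4]
width: 0.0001
```

>>> carry_out(moves=[0, 0, 0, -0.5, 0, 0, 0, 0, -0.5, 0, 0, 0, 0, -0.4, 0, 0, 0, 0, -0.4, 0, 0, 0, 0, -0.2, 0, 0, 0, 0, -0.2, 0, 0, 0, 0, -0.1, 0, 0, 0, 0, 0, 0, 0, 0, 0, 0, 0, 0, 0, 0, 0, 0])

```text
clock: 53.9
position: [0.5133, -0.0106, 0.0729]
ee_rot: [0.0, 0.994, 0.106, 0.0]
contact_force: [-0.1, 0.5, -0.5]
width: -0.0001
```

>>> carry_out(moves=[0, 0, 0, -0.2, 0, 0, 0, 0, -0.1, 0, 0, 0, 0, -0.1, 0, 0, 0, 0, -0.1, 0, 0, 0, 0, 0, 0, 0, 0, 0, 0, 0, 0, 0, 0, 0, 0, 0, 0, 0, 0, 0, 0, 0, 0, 0, 0, 0, 0, 0, 0, 0])

```text
clock: 54.9
position: [0.5131, -0.0106, 0.069]
ee_rot: [0.0, 0.994, 0.106, 0.0]
contact_force: [-2.3, 0.2, 8.7]
width: 0.0005
```

Lid shut (8.7 N at z = 0.069). Now press the catch down.

>>> carry_out(moves=[0, 0, 0, 3, 0, 0, 0, 0, 5, 0, 0, -4.4, 2.9, 0, 0, 0, -4.5, 2.8, 0, 0, 0, 0, 0, 0, 0, 0, 0, 0, -2, 0, 0, 0, 0, -1.5, 0, 0, 0, 0, -1, 0, 0, 0, 0, -1, 0, 0, 0, 0, 0, 0])

```text
clock: 55.9
position: [0.4279, 0.0432, 0.0917]
ee_rot: [-0.0, 0.994, 0.106, -0.002]
contact_force: [0.5, 0.1, -0.7]
width: 0.0002
```

>>> carry_out(moves=[0, -0.2, 0, -0.5, 0, 0, -0.1, 0, -0.4, 0, 0, -0.1, -0.1, -0.4, 0, 0, 0, 0, -0.2, 0, 0, 0, 0, -0.2, 0, 0, 0, 0, -0.1, 0, 0, 0, 0, 0, 0, 0, 0, 0, 0, 0, 0, 0, 0, 0, 0, 0, 0, 0, 0, 0])

```text
clock: 56.9
position: [0.4248, 0.0423, 0.0753]
ee_rot: [0.0, 0.994, 0.106, -0.0]
contact_force: [-2.8, -0.9, 8.0]
width: 0.0003
```

>>> carry_out(moves=[0, 0, 0, -0.1, 0, 0, 0, 0, -0.1, 0, 0, 0, 0, 0, 0, 0, 0, 0, 0, 0, 0, 0, 0, 0, 0, 0, 0, 0, 0, 0, 0, 0, 0, 0, 0, 0, 0, 0, 0, 0, 0, 0, 0, 0, 0, 0, 0, 0, 0, 0])

```text
clock: 57.9
position: [0.4247, 0.0423, 0.0745]
ee_rot: [0.0, 0.994, 0.106, 0.0]
contact_force: [-5.9, -0.2, 19.4]
width: -0.0001
```

>>> carry_out(moves=[50, 0, 0, 3, 0, 50, 0, 0, 4, 0, 50, 3.3, 0.8, 0, 0, 50, 3.3, 0.8, 0, 0, 50, 3.2, 0.9, 0, 0, 50, 0, 0, 0, 0, 50, 0, 0, -3, 0, 50, 0, 0, -2, 0, 50, 0, 0, -1, 0, 50, 0, 0, 0, 0])

```text
clock: 58.9
position: [0.5216, 0.0673, 0.0814]
ee_rot: [-0.0, 0.994, 0.106, -0.002]
contact_force: [0.0, -0.3, -0.7]
width: 0.0428
```

>>> carry_out(moves=[50, 0, 0, 0, 0, 10, 0, 0, 0, 0, 10, 0, 0, 0, 0, 10, 0, 0, 0, 0, 10, 0, 0, 0, 0, 10, 0, 0, 0, 0, 10, 0, 0, 0, 0, 10, 0, 0, 0, 0, 10, 0, 0, 0, 0, 10, 0, 0, 0, 0], squeeze=25)

```text
clock: 59.9
position: [0.5239, 0.0671, 0.084]
ee_rot: [0.0, 0.994, 0.106, 0.001]
contact_force: [-0.2, -1.2, 6.4]
width: 0.0212
```

Ridge gripped; slide it forward along the case's −x.

>>> carry_out(moves=[10, -0.4, -0.08, 0, 0, 10, -0.4, -0.09, 0, 0, 10, -0.4, -0.08, 0, 0, 10, -0.4, -0.09, 0, 0, 10, -0.4, -0.08, 0, 0, 10, -0.3, -0.08, 0, 0, 10, -0.2, 0, 0, 0, 10, 0, 0, 0, 0, 10, 0, 0, 0, 0, 10, 0, 0, 0, 0])

```text
clock: 60.9
position: [0.5022, 0.0625, 0.0841]
ee_rot: [0.0, 0.994, 0.106, 0.005]
contact_force: [6.8, -0.1, 2.8]
width: 0.0209
```

>>> carry_out(moves=[10, -0.1, 0, 0, 0, 10, 0, 0, 0, 0, 50, 0, 0, 0, 0, 50, 0, 0, 0, 0, 50, 0, 0, 0, 0, 50, 0, 0, 3, 0, 50, 0, 0, 4, 0, 50, 0, 0, 5, 0, 50, 0, 0, 4, 0, 50, 0, 0, 0, 0])

```text
clock: 61.9
position: [0.4998, 0.0624, 0.2484]
ee_rot: [0.001, 0.994, 0.106, 0.006]
contact_force: [0.8, -0.3, -0.1]
width: 0.0425
```

>>> carry_out(moves=[50, -1, -3, 0, 0, 50, -1, -3, 0, 0, 50, -1, -3, 0, 0, 50, -1, -3, 0, 0, 50, 0, 0, 0, 0, 50, 0, 0, 0, 0, 50, 0, 0, 0, 0, 50, 0, 0, 0, 0, 50, 0, 0, 0, 0, 50, 0, 0, 0, 0])

```text
clock: 62.9
position: [0.4571, -0.0571, 0.2427]
ee_rot: [-0.0, 0.994, 0.107, -0.0]
contact_force: [-0.0, -0.0, 0.5]
width: 0.0429
```

```bash
python3 - <<'E'
from h import *
s,im=save('wrist','w12'); s,b=save('scene','sc12'); s,c=save('side','sd12')
cv2.imwrite('pics/c12.png',np.hstack([cv2.resize(im[70:290,160:400,::-1],(436,400)),np.vstack([cv2.resize(b[110:300,190:410,::-1],(300,200)),cv2.resize(c[140:340,250:470,::-1],(300,200))])]))
E
```

```text
(no output)
```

View pics/c12.png

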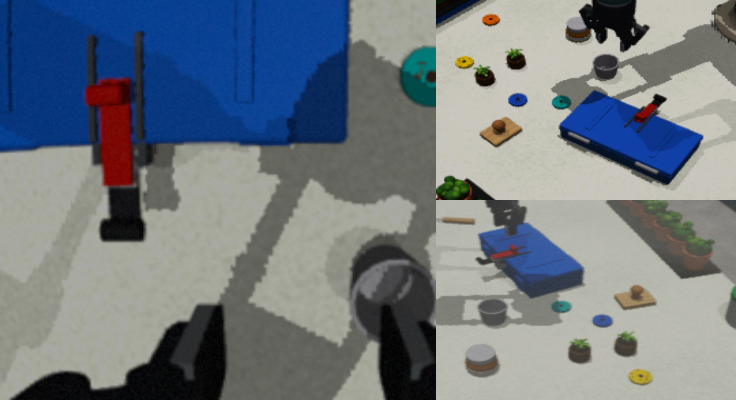

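The lid is shut, the catch is down with the red tongue over its root, and the other items look unmoved. One numeric comparison with the first picture, then hand in.

```bash
python3 - <<'E'
from h import *
r=[]
for f in('scene0','sc12'):
    im=cv2.imread(f'pics/{f}.png')[190:250,310:370]; m=((im[:,:,2]>70)&(im[:,:,1]<40)&(im[:,:,0]<40)); y,x=np.nonzero(m); r.append((x.mean().round(1),y.mean().round(1),x.min(),x.max(),y.min(),y.max(),len(x)))
    k=(im.max(2)<35); y,x=np.nonzero(k[:30,30:]); print('black',x.mean().round(1),y.mean().round(1),len(x))
print(r); print(manip.sign_off())
E
```

```text
black 12.5 15.5 71
black 12.4 15.5 70
[(np.float64(33.7), np.float64(26.1), np.int64(26), np.int64(41), np.int64(19), np.int64(36), 110), (np.float64(33.7), np.float64(26.0), np.int64(26), np.int64(41), np.int64(19), np.int64(36), 109)]
the job is handed in; nothing more can be done
None
```

The job is done and handed in at about 63 s of robot time. I slid the safety tab back, lifted the catch and swung the lid to its stop. I then laid all four brown pellets flat in one row on the case floor, lowered the lid, pressed the catch down and slid the tab fully forward.

**Final checks**
- **Tab and catch:** in the scene camera both are within 0.1 pixel of where they stood locked at the start. The catch took 19 N against its stop, and the tab travelled its full 22 mm.
- **Pellets:** before closing, the camera view showed all four lying flat and apart, about 60 mm centre to centre.
- **Rest of the bench:** the seedlings, look-alikes and tools looked unmoved in the last pictures. I did not measure them.

**What went wrong on the way**
- **Catch slipped:** it left the fingers with the lid near upright, so I pushed the lid the rest of the way open from inside. I also closed it by pushing on the lid rather than holding the catch. It was never dropped.
- **First grasp missed:** my first try at the second pellet closed just above it. The pellet had not moved, and I picked it up on the second try.

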